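Lock the soldering fixture cover with its locking pin

ROBOT

A 6-joint arm with a two-finger parallel gripper is mounted at the origin on the work surface. World frame = base frame: x ahead of the robot, y to its left, z up, the work surface at z = 0. Lengths are in m, angles in rad, forces in N, time in s.
With the tool pointing down it reaches from about 0.35 to 0.775 m from the base axis. Payload 5.5 kg.
Tool frame: the origin (TCP) lies on the centre line of the jaws, within the pads' length; the fingertips stand 11 mm ahead of it and the grasp point (between the pads) lies 8 mm behind it; z points along the fingers, y is the line along which they close (so a half turn about z gives the same grasp; the last joint's range is limited). The gripper opens to 85 mm and grips with 20 to 120 N. Pads are 22 mm wide; open, the fingers measure 114 mm over their backs; the gripper's body (76 mm by 85 mm) begins 54 mm behind the grasp point. The pads swing forward as they close: fully open they stand 13 mm farther back than shut.
Start: joints at [-1.484, 0.313, 0.046, 1.304, 0, 1.431], TCP at [0.129, -0.56, 0.242] pointing down, gripper open.
Joint ranges: [-2.76, 2.76], [-0.86, 1.69], [-1.03, 1.26], [-2.2, 2.34], [-1.47, 1.5], [-3.14, 3.14]. Speed limits (rad/s): [2.57, 2.57, 3.14, 3.14, 3.14, 3.14].

INTERFACE

Orientations are given as a unit quaternion [w, x, y, z].
In Python, from workcell import get_state, eyes, env gives the robot as it stands.
- The arm moves only by the shell command python3 -m inch 'ROWS' [OPENING] [FORCE]. ROWS is JSON, one flat list of numbers, 4 for each row, row after row: the shift along the tool's x, y, z in cm, then the turn about the tool's z in rad. A call has exactly 5 rows; each row shifts and turns the commanded pose from where the row before left it, along the tool's axes as they then stand; what a row does not reach is not made up. A row lasts 1/12 s, in which the tool goes at most 41.7 mm and 7.16 degrees, less where a joint would pass 70% of its speed; a pose out of reach is approached as far as the arm can. A call is refused whole if a number of a shift passes 4.17 or a number of a turn 0.125, either way. A call with a gripper value outside its range is refused whole. OPENING is the opening, from -1 (shut) to 1 (fully open), set as the call begins (- or left out, the last holds). The fingers move at their own pace and stop on an object; FORCE is the grip in N (left out, the last holds). Time passes only in rows, so rows that do not move let the fingers close, or fill a call up. It gives the time, the measured TCP pose, the force, the opening and the grip force at its end, in the units of the state.
- get_state(): the state, without advancing time (a new reading comes with each control period).
- eyes.read_camera(name): name is "scene" or "top" or "wrist"; returns the picture (400x640x3 uint8, red, green, blue); there is no depth.
- eyes.camera_info(name): a dict with "fovy" (degrees; the focal length in pixels is half the picture's height over the tangent of half this angle, whatever the lens; pixels are square), "cx", "cy" (the principal point, pixels), "xyz" and "orientation" of the camera in the world. Camera axes: x right, y down, z forward; pixel columns grow to the right and rows downward; lengths in m; the calibration is good to about 2 mm. A picture is of the moment at which its call begins: read the wrist's pose just before it. camera_info takes no time and is no camera call; for the wrist camera it gives the pose at the moment of the call.
- env.hand_in(): hands the job in; it is judged then, once.
The state is a dict: "clock": time; "joint_pos": joint angles; "qvel": joint speeds; "tau": joint torques, N m; "tcp_pos": TCP position; "orientation": TCP orientation; "wrist_force": force on the tool from outside, world axes, zero at the start; "ft_torque": the same for the moment, N m; "finger_gap": finger opening in m; "grip_force": force on a finger pad.
Only numpy, scipy, OpenCV 4.12 (cv2) and the standard library are available. Lean on these libraries where they do the work, as an engineer would, in place of code of your own. Each camera call takes 0.05 s, during which the arm holds its last target. There are 200 camera calls.

TASK

Lock the cover of the circuit-board fixture: take the locking pin with the yellow knob out of the black pin stand and put it, point down, into the yellow-ringed hole of the grey cover, so that it drops into the bore hidden behind the cover and goes fully home with its flange flat on the cover; then let go. Leave the blue-knobbed pin standing in its place and leave the green spool of solder where it is.

Things in the scene. Friction and masses are not known exactly. Their poses are not given: they have to be found in the camera images.
- yellow_pin: Pin to use, 95 mm, 0.08-0.17 kg, upright in the stand. From the bottom: steel shaft 14 mm dia, 45 long, last 10 tapering to a 6 mm tip; flange 46 mm dia, 5 thick; yellow knob 24 mm dia, 45 tall, to grip from above. Origin: centre of the tip; z up the pin (flange underside at 45, knob from 50 to 95 mm). In the stand the tip is 5 mm above the table: lift over 50 mm straight up to clear.
- blue_pin: Bystander to leave alone: same shape, size, origin and axes, but a blue knob, whose top is 100 mm above the table (carry the other pin over or round it). Both pins stand in a fixed black block 75 x 180 mm, 50 mm high, flanges resting on its top; its two 20 mm holes are 100 mm apart and either pin may be in either.
- ringed_hole (a point): Mouth centre of the right hole (yellow ring), on the cover's top face, 52 mm above the table; z up. Hole 26 mm dia; a hidden 26 mm bore goes on below to the table, so the pin's tip ends 45 mm below. Fixture: fixed, 180 (x) x 200 (y) mm, centre 68 mm along +y of this point, yawed up to 30 degrees. A like hole without ring 136 mm along +y is blind 10 mm down. The ring is no obstacle.
- spool: Bystander to leave alone: solder spool with green flanges standing on end beyond the work, 60 mm dia, 60 mm high, 0.4 kg. Origin: centre of its underside, z up. A tape roll and a small white bottle with a red cap (not listed) lie farther out.
Mind the look-alikes: they are no part of the job. Leave any purple look-alike of the yellow_pin alone.

How it is judged:
On the way:
1. the yellow-knobbed pin is lifted clear out of the stand (height (world z) of yellow_pin above 0.053 m), for 0.1 s.
At the end, for the whole second after the job is handed in: The yellow pin is at rest in the ringed hole, tip at least 40 mm below the cover top and within 12 mm of the hole axis, knob up, upright to 10 degrees. Blue pin and spool are upright (10 degrees) within 20 mm and 30 mm of their starts (z of yellow_pin in the frame of ringed_hole below -0.04 m and horizontal distance between yellow_pin and ringed_hole below 0.012 m and angle between each of yellow_pin, blue_pin, spool's own z axis and vertical below 0.17 rad and linear speed of yellow_pin below 0.03 m/s and distance of blue_pin from where it was at the start of the episode below 0.02 m and distance of spool from where it was at the start of the episode below 0.03 m); the robot touches nothing.
It fails at once if the blue-knobbed pin is moved more than 30 mm (distance of blue_pin from where it was at the start of the episode above 0.03 m).
It fails at once if the spool is pushed more than 40 mm or knocked over (distance of spool from where it was at the start of the episode above 0.04 m or angle between spool's own z axis and vertical above 0.5 rad).
It also fails if it takes over 42 s, if anything falls off the work surface, if the arm or the gripper's body presses on something with over 40 N, if the wrist force passes 120 N, or if a joint passes its speed limit or range.

## Working session

There is one attempt and no reset: what is moved stays moved. The work goes in short steps, Python scripts to look and compute and a shell command to move; the robot and the scene stay as the last step left them, time stands still between calls to the robot, and variables do not carry over. Pictures are saved under pics/ and viewed, at most 10 in all, crops included, and the job is handed in when it is done.

```bash
mkdir -p pics; ls; python3 - <<'E'
from workcell import get_state, eyes, env
import cv2
s=get_state();print(s)
for n in ("scene","top","wrist"):
    print(n,eyes.camera_info(n))
    im=eyes.read_camera(n);cv2.imwrite(f"pics/{n}0.png",im[:,:,::-1])
E
```

```text
pics
{'clock': 0.0, 'joint_pos': array([-1.48360824e+00,  3.14032643e-01,  4.49448034e-02,  1.30359570e+00,
        4.41652249e-05,  1.43122097e+00]), 'qvel': array([ 1.01697410e-03,  6.71938985e-05, -6.35460803e-04,  9.58752277e-04,
        6.18314496e-04, -4.56234638e-04]), 'tau': array([-1.43795151e-03, -4.80630147e+01,  2.98530453e+01,  1.95578038e-02,
       -4.06320614e-04,  5.04654707e-06]), 'tcp_pos': array([ 0.12924708, -0.55976889,  0.24137654]), 'orientation': array([-9.42704088e-04,  9.93578735e-01,  1.13138880e-01,  4.67886744e-05]), 'wrist_force': array([-0.3177307 , -0.42775223, -0.94815071]), 'ft_torque': array([-0.01563614,  0.00941353, -0.10175801]), 'grip_force': 0.0, 'finger_gap': 0.08526892571331038}
scene {'fovy': 44.50795712839376, 'cx': 310.6357038242562, 'cy': 185.2808718571465, 'xyz': array([ 0.97512816, -0.56925914,  0.84188222]), 'orientation': array([-0.31013576,  0.89326003,  0.3063217 , -0.10986056])}
top {'fovy': 50.37374374581254, 'cx': 316.34388181300324, 'cy': 199.61257924176198, 'xyz': array([ 0.54348853, -0.06303134,  0.95325528]), 'orientation': array([ 0.01117611, -0.70022934,  0.71293549, -0.03573454])}
wrist {'fovy': 70.57911457706872, 'cx': 318.83757388600736, 'cy': 198.99867874248488, 'xyz': array([ 0.20747108, -0.54274266,  0.37316941]), 'orientation': array([ 0.1242429 ,  0.77315866, -0.61387788, -0.09971629])}
```

View pics/top0.png

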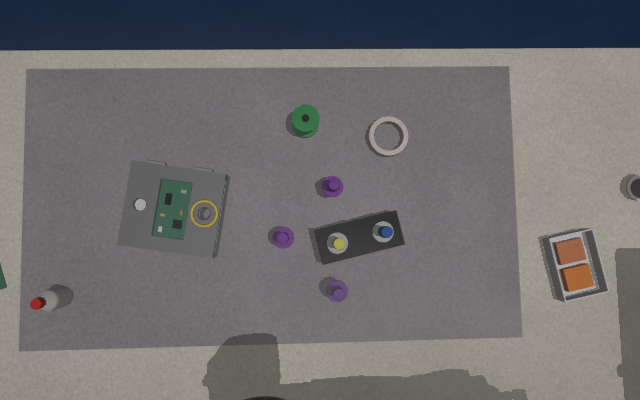

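View pics/scene0.png

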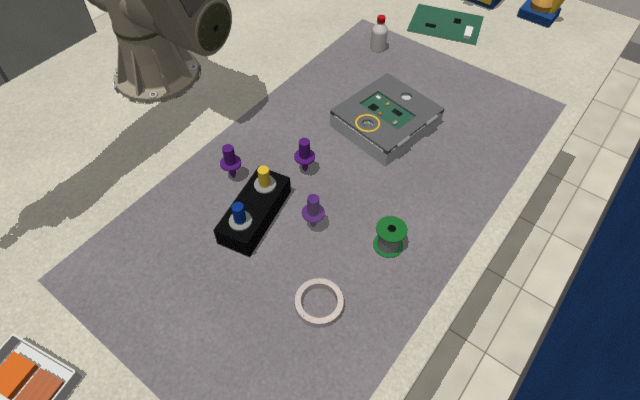

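The top view shows the yellow knob at (339,243), the blue knob at (384,232), the ring at (204,213) and the spool at (305,118). There are three purple look-alikes at (283,238), (333,187) and (338,290). The pin to use is the one at (339,243), since it is the only yellow knob and it stands in the black stand. I'll confirm that in a crop and measure.

```bash
cat > h.py <<'E'
import numpy as np, cv2
from scipy.spatial.transform import Rotation as R
from workcell import get_state, eyes, env
def rot(q): return R.from_quat(np.roll(q,-1)).as_matrix()
def ray(c,uv):
    f=200/np.tan(np.radians(c["fovy"])/2)
    d=rot(c["orientation"])@np.array([(uv[0]-c["cx"])/f,(uv[1]-c["cy"])/f,1.0])
    return np.array(c["xyz"]),d
def plane(c,uv,z):
    o,d=ray(c,uv); return o+d*(z-o[2])/d[2]
def proj(c,p):
    f=200/np.tan(np.radians(c["fovy"])/2)
    q=rot(c["orientation"]).T@(np.array(p)-c["xyz"]); return f*q[:2]/q[2]+[c["cx"],c["cy"]]
def cross(c1,u1,c2,u2):
    o1,d1=ray(c1,u1);o2,d2=ray(c2,u2)
    t=np.linalg.lstsq(np.c_[d1,-d2],o2-o1,rcond=None)[0]
    a=o1+d1*t[0];b=o2+d2*t[1]; return (a+b)/2,np.linalg.norm(a-b)
def blobs(im,lo,hi,amin=20):
    m=cv2.inRange(cv2.cvtColor(im,cv2.COLOR_RGB2HSV),lo,hi)
    n,l,s,c=cv2.connectedComponentsWithStats(m)
    return [(s[i,4],c[i].round(2),s[i,:4],(l==i)) for i in range(1,n) if s[i,4]>=amin]
Y=((20,110,60),(35,255,255)); B=((108,130,40),(122,255,255)); 
E
python3 - <<'E'
from h import *
for n in ("top","scene"):
    im=cv2.imread(f"pics/{n}0.png")[:,:,::-1].copy(); c=eyes.camera_info(n)
    for k,r in (("Y",Y),("B",B)):
        for a,ce,bb,m in blobs(im,*r):
            if bb[1]<60 and n=="top":continue
            if n=="scene" and ce[1]<60: continue
            e=(0,0)
            p=cv2.findContours(m.astype(np.uint8),cv2.RETR_EXTERNAL,cv2.CHAIN_APPROX_NONE)[0][0]
            if len(p)>5:e=cv2.fitEllipse(p)[0]
            print(n,k,a,ce,bb,np.round(e,1),plane(c,ce,.052)[:2].round(4),plane(c,ce,.0775)[:2].round(4),plane(c,ce,.1)[:2].round(4))
im=cv2.imread("pics/top0.png")[180:300,180:420];im2=cv2.imread("pics/scene0.png")[120:270,190:340]
a=cv2.resize(im,None,fx=2,fy=2,interpolation=2);b=cv2.resize(im2,(480,360))
a=cv2.copyMakeBorder(cv2.resize(im,(780,390)),0,0,0,0,0);cv2.imwrite("pics/crop1.png",a)
E
```

```text
top Y 205 [203.63 213.12] [190 200  28  27] [203.7 213.2] [0.5787 0.1426] [0.5777 0.1368] [0.5768 0.1316]
top Y 103 [338.43 243.26] [333 238  12  12] [338.5 243.3] [ 0.5099 -0.1399] [ 0.5108 -0.1377] [ 0.5116 -0.1358]
top B 86 [386.42 231.58] [382 227  10  10] [386.4 231.6] [ 0.5325 -0.2427] [ 0.5328 -0.2376] [ 0.5331 -0.2331]
scene Y 133 [366.82 122.65] [355 114  25  18] [367.1 122.6] [0.5748 0.1448] [0.5878 0.1217] [0.5992 0.1014]
scene Y 236 [263.42 175.57] [257 165  13  22] [263.4 175.4] [ 0.4914 -0.1186] [ 0.507  -0.1331] [ 0.5208 -0.146 ]
scene B 12854 [597.58 314.69] [514 148 126 252] [594.8 324.9] [ 1.1439 -0.0016] [ 1.1384 -0.02  ] [ 1.1336 -0.0361]
scene B 255 [238.25 211.87] [231 201  15  23] [238.2 211.7] [ 0.5137 -0.2191] [ 0.5286 -0.2304] [ 0.5417 -0.2404]
```

View pics/crop1.png

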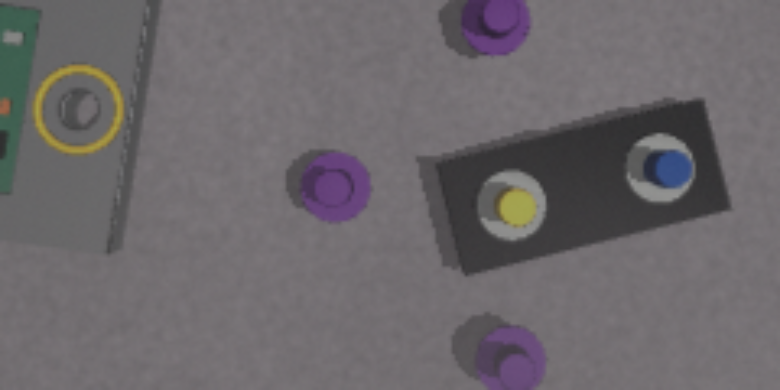

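The crop confirms it: the yellow knob is the left pin in the stand and blue is the right one, with the purple ones standing free. The yellow pin is at about (0.510,-0.135) and the hole at about (0.578,0.143). I'll approach while turning about -90° to stay clear of the joint 6 limit.

```bash
python3 -m inch '[3.27,-2.3,0,0, 3.27,-2.3,0,0, 3.27,-2.3,0,0, 3.27,-2.3,0,0, 3.27,-2.3,0,0]' 1 40 && python3 -m inch '[3.27,-2.3,0,0, 3.27,-2.3,0,0, 3.27,-2.3,0,0, 3.27,-2.3,0,0, 3.27,-2.3,0,0]' && python3 -m inch '[0,0,0,-0.12, 0,0,0,-0.12, 0,0,0,-0.12, 0,0,0,-0.12, 0,0,0,-0.12]' && python3 -m inch '[0,0,0,-0.12, 0,0,0,-0.12, 0,0,0,-0.12, 0,0,0,-0.12, 0,0,0,-0.12]' && python3 -m inch '[0,0,0,-0.12, 0,0,0,-0.12, 0,0,0,-0.12, 0,0,0,0, 0,0,0,0]'
cat > go.py <<'E'
from h import *
import sys
s=get_state();M=rot(s["orientation"])
t=np.array([float(v) for v in sys.argv[1:4]])
print("t",s["clock"],"tcp",s["tcp_pos"].round(4),"tool x",M[:,0].round(3),"z",M[:,2].round(3),"q",s["joint_pos"].round(2))
print("shift cm",(100*M.T@(t-s["tcp_pos"])).round(2))
E
python3 go.py .51 -.135 .2
```

```text
clock: 0.57
tcp_pos: [0.2634, -0.4098, 0.242]
orientation: [-0.0, 0.994, 0.113, -0.0]
wrist_force: [1.3, -1.1, -0.1]
finger_gap: 0.0857
grip_force: 0.0
clock: 0.98
tcp_pos: [0.397, -0.2609, 0.2423]
orientation: [0.0, 0.994, 0.113, -0.0]
wrist_force: [0.5, -0.6, 0.7]
finger_gap: 0.0854
grip_force: 0.0
clock: 1.4
tcp_pos: [0.3962, -0.2622, 0.242]
orientation: [-0.0, 0.914, 0.405, -0.0]
wrist_force: [0.2, 0.1, -0.5]
finger_gap: 0.0855
grip_force: 0.0
clock: 1.82
tcp_pos: [0.396, -0.2625, 0.242]
orientation: [-0.0, 0.754, 0.657, -0.0]
wrist_force: [-0.3, -0.1, 0.5]
finger_gap: 0.0854
grip_force: 0.0
clock: 2.23
tcp_pos: [0.3961, -0.2626, 0.2421]
orientation: [-0.0, 0.628, 0.778, -0.0]
wrist_force: [-0.2, 0.1, -0.3]
finger_gap: 0.0856
grip_force: 0.0
t 2.2333 tcp [ 0.3961 -0.2626  0.2421] tool x [-0.211  0.977  0.   ] z [-0.  0. -1.] q [-0.75  0.12 -0.2   1.25 -0.    0.6 ]
shift cm [10.06 13.83  4.21]
```

```bash
python3 -m inch '[2.0,2.75,0.4,0, 2.0,2.75,0.4,0, 2.0,2.75,0.4,0, 2.0,2.75,0.4,0, 2.0,2.75,0.4,0]' >/dev/null; python3 -m inch '[0,0,0,0, 0,0,0,0, 0,0,0,0, 0,0,0,0, 0,0,0,0]' > /dev/null
python3 go.py .51 -.135 .072; python3 - <<'E'
from h import *
c=eyes.camera_info("wrist");im=eyes.read_camera("wrist");cv2.imwrite("pics/w1.png",im[:,:,::-1])
for k,r in (("Y",Y),("B",B)):
    for a,ce,bb,m in blobs(im,*r): print(k,a,ce,bb,plane(c,ce,.1)[:2].round(4),plane(c,ce,.0775)[:2].round(4))
print(c["xyz"])
E
```

```text
t 3.0667 tcp [ 0.5085 -0.1365  0.2225] tool x [-0.212  0.977 -0.   ] z [ 0. -0. -1.] q [-0.41  0.23 -0.12  1.23 -0.    0.94]
shift cm [ 0.12  0.18 15.05]
Y 674 [320.15 190.19] [308 173  25  34] [ 0.5081 -0.132 ] [ 0.5097 -0.1385]
B 296 [320.05 268.91] [310 256  22  37] [ 0.5262 -0.2148] [ 0.5294 -0.2287]
B 30 [625.  277.1] [619 271  14  10] [ 0.8395 -0.1565] [ 0.8704 -0.1652]
B 26 [606.42 284.46] [602 279  10  12] [ 0.8253 -0.1688] [ 0.855  -0.1786]
B 20 [613.45 289.75] [609 287   9   7] [ 0.8361 -0.1732] [ 0.8667 -0.1834]
B 23 [623.04 294.04] [617 290  12   7] [ 0.849  -0.1759] [ 0.8807 -0.1864]
B 25 [599.92 297.6 ] [597 294   7   8] [ 0.8272 -0.1853] [ 0.857  -0.1966]
B 28 [594.96 305.18] [590 301  12   9] [ 0.8271 -0.1954] [ 0.8568 -0.2075]
B 26 [613.12 304.96] [606 300  14  11] [ 0.8461 -0.1909] [ 0.8776 -0.2027]
B 22 [628.05 304.77] [624 301   8   8] [ 0.8618 -0.1873] [ 0.8947 -0.1987]
B 42 [620.45 317.  ] [615 312  12  11] [ 0.8626 -0.2037] [ 0.8955 -0.2166]
B 20 [589.   326.05] [585 322   9   8] [ 0.835  -0.2223] [ 0.8655 -0.2369]
B 57 [599.88 340.47] [591 333  18  15] [ 0.857
[... 190 characters left out ...]
8 349.72] [610 344  13  13] [ 0.8833 -0.2464] [ 0.918  -0.2631]
B 28 [570.54 352.43] [566 349  11   9] [ 0.8333 -0.2614] [ 0.8637 -0.2794]
B 27 [631.37 353.81] [627 349   9   9] [ 0.9033 -0.2483] [ 0.9399 -0.2651]
B 150 [625.06 371.25] [614 358  24  26] [ 0.9108 -0.274 ] [ 0.948  -0.2931]
B 33 [584.39 366.79] [579 362  14  10] [ 0.86  -0.278] [ 0.8927 -0.2974]
B 76 [607.53 376.82] [600 369  16  17] [ 0.8951 -0.2865] [ 0.9309 -0.3067]
B 34 [634.06 386.18] [628 381  12  12] [ 0.9347 -0.2934] [ 0.974  -0.3142]
B 21 [610.62 396.19] [608 393   7   7] [ 0.9157 -0.3146] [ 0.9533 -0.3373]
B 28 [623.18 397.57] [617 393  14   7] [ 0.9321 -0.3135] [ 0.9712 -0.3361]
[ 0.49058667 -0.05817785  0.35414432]
```

View pics/w1.png

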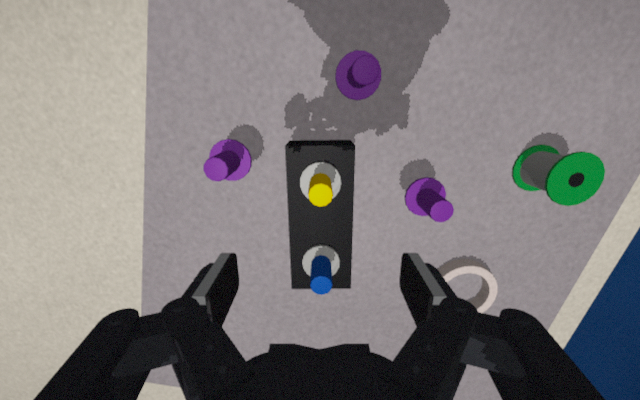

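The wrist view shows the yellow knob at (320,190), lined up with the gripper, with the purple ones outside the finger sweep. I'll descend straight down onto it.

```bash
python3 -m inch '[0,0.1,2.5,0, 0,0,2.5,0, 0,0,2.5,0, 0,0,2.5,0, 0,0,2.5,0]' >/dev/null; python3 -m inch '[0,0,0.8,0, 0,0,0.8,0, 0,0,0.8,0, 0,0,0,0, 0,0,0,0]'; python3 -m inch '[0,0,0,0, 0,0,0,0, 0,0,0,0, 0,0,0,0, 0,0,0,0]' -1 40; python3 -m inch '[0,0,0,0, 0,0,0,0, 0,0,0,0, 0,0,0,0, 0,0,0,0]'; python3 go.py .5095 -.1365 .072
```

```text
clock: 3.95
tcp_pos: [0.5105, -0.1357, 0.074]
orientation: [0.001, 0.627, 0.779, 0.0]
wrist_force: [0.5, 0.6, 1.0]
finger_gap: 0.0857
grip_force: 0.0
clock: 4.37
tcp_pos: [0.5103, -0.1354, 0.0736]
orientation: [0.0, 0.627, 0.779, 0.0]
wrist_force: [-0.7, 0.2, -0.0]
finger_gap: 0.0251
grip_force: 0.0
clock: 4.78
tcp_pos: [0.5104, -0.1354, 0.0737]
orientation: [0.0, 0.627, 0.779, 0.0]
wrist_force: [-0.7, 1.2, 5.2]
finger_gap: 0.0232
grip_force: 39.4
t 4.7833 tcp [ 0.5104 -0.1354  0.0737] tool x [-0.214  0.977 -0.   ] z [ 0.001 -0.    -1.   ] q [-0.41  0.34 -0.36  0.88 -0.    0.94]
shift cm [-0.09 -0.11  0.17]
```

```bash
python3 -m inch '[0,0,-1,0, 0,0,-1,0, 0,0,-1,0, 0,0,-1.5,0, 0,0,-1.5,0]' - 60; python3 -m inch '[0,0,-1.5,0, 0,0,-1.5,0, 0,0,-1.5,0, 0,0,-1.5,0, 0,0,-0.5,0]'; python3 -m inch '[0,0,0,0, 0,0,0,0, 0,0,0,0, 0,0,0,0, 0,0,0,0]'; python3 go.py .578 .143 .198;python3 - <<'E'
from h import *
c=eyes.camera_info("wrist");im=eyes.read_camera("wrist");cv2.imwrite("pics/w2.png",im[:,:,::-1])
for a,ce,bb,m in blobs(im,*Y): print(a,ce,bb,plane(c,ce,.052)[:2].round(4))
E
```

```text
clock: 5.2
tcp_pos: [0.5098, -0.1352, 0.1344]
orientation: [-0.0, 0.627, 0.779, -0.0]
wrist_force: [0.5, 0.3, -0.9]
finger_gap: 0.0226
grip_force: 58.7
clock: 5.62
tcp_pos: [0.5111, -0.1358, 0.2014]
orientation: [0.002, 0.627, 0.779, 0.001]
wrist_force: [0.8, -0.5, -0.7]
finger_gap: 0.0228
grip_force: 58.7
clock: 6.03
tcp_pos: [0.5095, -0.1351, 0.1973]
orientation: [-0.001, 0.627, 0.779, -0.0]
wrist_force: [0.0, 0.3, -1.1]
finger_gap: 0.0227
grip_force: 58.7
t 6.0333 tcp [ 0.5095 -0.1351  0.1973] tool x [-0.214  0.977  0.001] z [-0.002  0.001 -1.   ] q [-0.41  0.24 -0.16  1.17 -0.    0.94]
shift cm [25.7  12.65 -0.06]
3559 [318.81 276.66] [293 232  53  86] [ 0.5312 -0.2374]
```

View pics/w2.png

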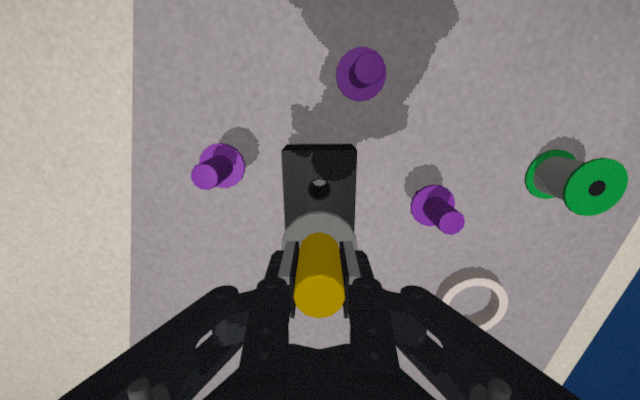

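The pin is held upright between the pads (knob at 319,276) and the stand hole at (319,188) is empty. I'll go towards the hole, stopping short to measure the ring close up.

```bash
python3 -m inch '[1.7,1.27,0,0, 1.7,1.27,0,0, 1.7,1.27,0,0, 1.7,1.27,0,0, 1.7,1.27,0,0]' >/dev/null; python3 -m inch '[1.7,1.27,0,0, 1.7,1.27,0,0, 1.7,1.27,0,0, 1.7,1.27,0,0, 1.7,1.27,0,0]' >/dev/null;  python3 -m inch '[0,0,0,0, 0,0,0,0, 0,0,0,0, 0,0,0,0, 0,0,0,0]'; python3 go.py .578 .143 .198;python3 - <<'E'
from h import *
c=eyes.camera_info("wrist");im=eyes.read_camera("wrist");cv2.imwrite("pics/w3.png",im[:,:,::-1])
for a,ce,bb,m in blobs(im,*Y):
    p=max(cv2.findContours(m.astype(np.uint8),cv2.RETR_EXTERNAL,cv2.CHAIN_APPROX_NONE)[0],key=len)
    e=cv2.fitEllipse(p); print(a,ce,bb,plane(c,ce,.052)[:2].round(4),e,plane(c,e[0],.052)[:2].round(4))
    q=np.array([plane(c,u,.052)[:2] for u in p[:,0].astype(float)]);print(cv2.minEnclosingCircle((q*1e3).astype(np.float32)))
E
```

```text
clock: 7.33
tcp_pos: [0.5973, 0.0571, 0.1982]
orientation: [-0.0, 0.627, 0.779, -0.0]
wrist_force: [-0.2, 0.5, -2.1]
finger_gap: 0.0226
grip_force: 58.9
t 7.3333 tcp [0.5973 0.0571 0.1982] tool x [-0.213  0.977 -0.   ] z [-0. -0. -1.] q [-0.04  0.38  0.03  1.22 -0.    1.32]
shift cm [ 8.81 -0.06  0.02]
1222 [317.25  94.35] [286  62  63  68] [0.576  0.1442] ((317.02947998046875, 95.10448455810547), (62.49557113647461, 66.78805541992188), 179.84690856933594) [0.5759 0.1436]
((575.9873046875, 142.50494384765625), 29.48223304748535)
3554 [318.82 276.62] [293 232  53  86] [ 0.6193 -0.0459] ((318.81097412109375, 277.3251953125), (50.6612663269043, 88.85204315185547), 179.99948120117188) [ 0.6194 -0.0468]
((618.3617553710938, -46.435428619384766), 56.14278030395508)
```

View pics/w3.png

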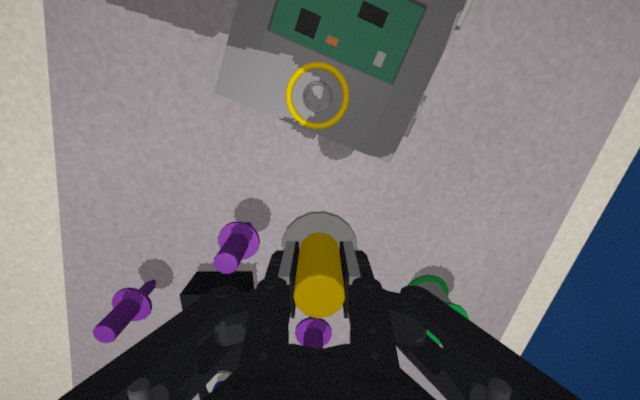

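The ring, at (317,95), measures about (0.576,0.1435) and agrees with the top view to within 3 mm. I'll move above it and then lower.

```bash
python3 -m inch '[1.8,-0.05,0,0, 1.8,-0.05,0,0, 1.8,-0.05,0,0, 1.8,-0.05,0,0, 1.7,0,0,0]' >/dev/null; python3 -m inch '[0,0,1,0, 0,0,1.5,0, 0,0,1.5,0, 0,0,1,0, 0,0,1,0]' >/dev/null;  python3 -m inch '[0,0,0,0, 0,0,0,0, 0,0,0,0, 0,0,0,0, 0,0,0,0]'; python3 go.py .5765 .1435 .12;python3 - <<'E'
from h import *
for n,b in (("scene",(60,180,310,430)),("wrist",(0,400,0,640)),("top",(150,270,120,280))):
    im=eyes.read_camera(n);cv2.imwrite(f"pics/{n}4.png",im[:,:,::-1])
a=cv2.imread("pics/scene4.png")[60:180,310:430];t=cv2.imread("pics/top4.png")[153:273,144:264]
cv2.imwrite("pics/c4.png",cv2.hconcat([cv2.resize(a,(400,400)),cv2.resize(t,(400,400))]))
E
```

```text
clock: 8.63
tcp_pos: [0.5772, 0.1444, 0.1391]
orientation: [0.001, 0.627, 0.779, 0.001]
wrist_force: [-0.6, -1.2, -1.0]
finger_gap: 0.0228
grip_force: 58.9
t 8.6333 tcp [0.5772 0.1444 0.1391] tool x [-0.214  0.977 -0.   ] z [ 0.002  0.    -1.   ] q [ 0.11  0.4  -0.09  1.08 -0.    1.47]
shift cm [-0.08 -0.1   1.91]
```

View pics/c4.png

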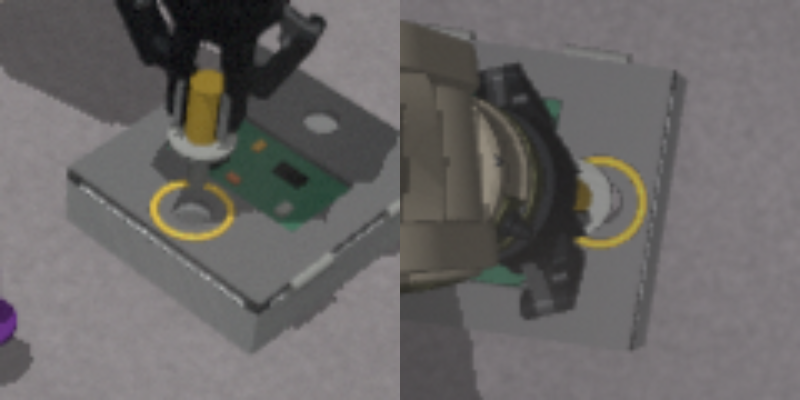

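In the scene crop the pin's tip hangs over the ringed hole (ring at about 192,210). I'll lower slowly and watch the force.

```bash
python3 -m inch '[-0.05,-0.05,0.5,0, 0,0,0.5,0, 0,0,0.5,0, 0,0,0.5,0, 0,0,0.4,0]'; python3 -m inch '[0,0,0.2,0, 0,0,0.2,0, 0,0,0.2,0, 0,0,0,0, 0,0,0,0]'
```

```text
clock: 9.2
tcp_pos: [0.5758, 0.1438, 0.1132]
orientation: [-0.0, 0.627, 0.779, -0.0]
wrist_force: [-0.3, -0.5, -1.1]
finger_gap: 0.0232
grip_force: 58.9
clock: 9.62
tcp_pos: [0.5762, 0.1438, 0.1083]
orientation: [0.0, 0.627, 0.779, -0.0]
wrist_force: [-0.5, -0.2, -0.8]
finger_gap: 0.0228
grip_force: 58.9
```

The tip is 12 mm inside with no contact force, so I'll carry on down.

```bash
python3 -m inch '[0,0,0.4,0, 0,0,0.4,0, 0,0,0.4,0, 0,0,0.4,0, 0,0,0.4,0]'; python3 -m inch '[0,0,0.3,0, 0,0,0.3,0, 0,0,0.2,0, 0,0,0.1,0, 0,0,0,0]'
```

```text
clock: 10.03
tcp_pos: [0.5761, 0.1438, 0.0876]
orientation: [-0.0, 0.627, 0.779, -0.0]
wrist_force: [0.1, -0.6, -1.9]
finger_gap: 0.0229
grip_force: 58.9
clock: 10.45
tcp_pos: [0.5761, 0.1438, 0.079]
orientation: [-0.0, 0.627, 0.779, -0.0]
wrist_force: [0.3, 0.6, -2.1]
finger_gap: 0.0229
grip_force: 58.9
```

```bash
python3 -m inch '[0,0,0.1,0, 0,0,0.1,0, 0,0,0.05,0, 0,0,0,0, 0,0,0,0]'; python3 -m inch '[0,0,0,0, 0,0,0,0, 0,0,0,0, 0,0,0,0, 0,0,0,0]' 0.3; python3 -m inch '[0,0,-0.5,0, 0,0,-1,0, 0,0,-1.5,0, 0,0,-2,0, 0,0,-2,0]'; python3 -m inch '[-2,0,-2,0, -2,0,-2,0, -3,0,0,0, -3,0,0,0, -3,0,0,0]';python3 -m inch '[0,0,0,0, 0,0,0,0, 0,0,0,0, 0,0,0,0, 0,0,0,0]'
python3 - <<'E'
from h import *
for n in ("scene","wrist"):
    c=eyes.camera_info(n);im=eyes.read_camera(n);cv2.imwrite(f"pics/{n}5.png",im[:,:,::-1])
    for k,r in (("Y",Y),("B",B)):
        for a,ce,bb,m in blobs(im,*r,100): print(n,k,a,ce,bb,plane(c,ce,.08)[:2].round(4))
    if n=="scene":
        for z in (.0795,.1): print(proj(c,(.576,.1435,z)))
a=cv2.imread("pics/scene5.png")[60:260,200:460];w=cv2.imread("pics/wrist5.png")
cv2.imwrite("pics/c5.png",cv2.vconcat([cv2.resize(a,(390,300)),cv2.resize(w,(390,244))]))
E
```

```text
clock: 10.87
tcp_pos: [0.5763, 0.1438, 0.0768]
orientation: [0.0, 0.627, 0.779, -0.0]
wrist_force: [-0.0, -0.5, -1.2]
finger_gap: 0.0225
grip_force: 58.9
clock: 11.28
tcp_pos: [0.5763, 0.1439, 0.0769]
orientation: [0.0, 0.627, 0.779, 0.0]
wrist_force: [0.4, 0.7, 0.2]
finger_gap: 0.0556
grip_force: 0.0
clock: 11.7
tcp_pos: [0.576, 0.1438, 0.1481]
orientation: [-0.0, 0.627, 0.779, -0.0]
wrist_force: [0.4, 0.5, 0.2]
finger_gap: 0.0553
grip_force: 0.0
clock: 12.12
tcp_pos: [0.6048, 0.0159, 0.1888]
orientation: [0.001, 0.626, 0.779, 0.001]
wrist_force: [-0.2, -0.3, -0.9]
finger_gap: 0.0556
grip_force: 0.0
clock: 12.53
tcp_pos: [0.6038, 0.0181, 0.187]
orientation: [-0.0, 0.626, 0.78, 0.0]
wrist_force: [0.7, -0.4, 0.2]
finger_gap: 0.0554
grip_force: 0.0
scene Y 112 [555.04   5.38] [547   0  17  13] [0.745  0.8273]
scene Y 150 [367.88 122.79] [355 111  26  21] [0.5911 0.1205]
scene B 303 [536.    14.12] [518   0  42  25] [0.7198 0.7536]
scene B 12988 [597.41 315.09] [514 148 126 252] [ 1.1379 -0.0226]
scene B 253 [238.28 211.8 ] [231 201  15  23] [ 0.53   -0.2314]
[367.95334177 114.35725314]
[368.74589223 107.55265491]
wrist Y 2772 [319.57  40.1 ] [285   6  70  78] [0.5762 0.1416]
wrist B 326 [209.73 381.91] [196 365  25  35] [ 0.5298 -0.2211]
```

View pics/c5.png

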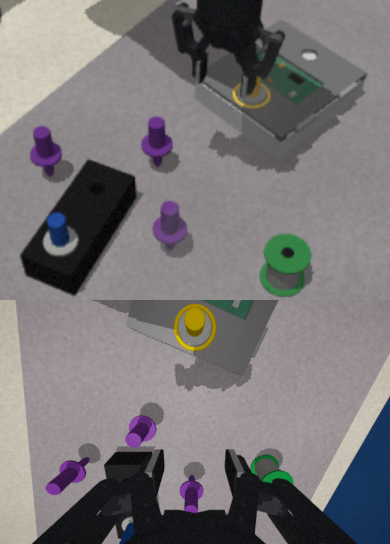

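The wrist view shows the pin standing in the ring, flange down, and the blue pin and spool have not moved. One zoomed crop will check that it is fully home.

```bash
python3 - <<'E'
from h import *
w=cv2.imread("pics/wrist5.png");c=eyes.camera_info("wrist")
h=(.576,.1435)
for z in (.052,.057,.102,.112): print(z,proj(c,(*h,z)).round(1))
cv2.imwrite("pics/c6.png",cv2.resize(w[0:100,250:390],(700,500),interpolation=2))
E
```

```text
0.052 [319.7  44.6]
0.057 [319.7  43.4]
0.102 [320.   29.6]
0.112 [320.   25.6]
```

View pics/c6.png

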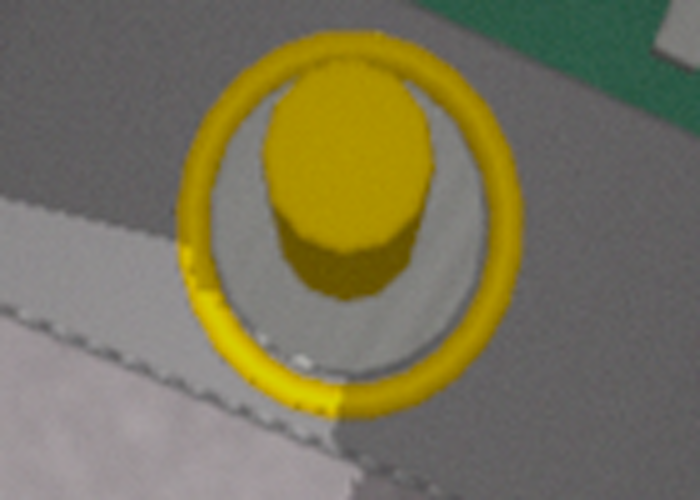

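The flange lies flat inside the ring. The knob top is at (319.5,30.5), against (320,29.6) predicted for a fully seated pin.

```bash
python3 -c "
from workcell import env
print(env.hand_in())"
```

```text
the job is handed in; nothing more can be done
None
```

The yellow pin is fully home in the ringed hole with its flange flat on the cover and has been released; the blue pin and the spool were left where they stood, and the job is handed in (no verdict came back).

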